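# Consolidate the heat-sink trays and stack the empty

## Task

The blue tray and the yellow tray on the bench each hold one heat sink. Move the heat sink from the yellow tray into the empty pocket of the blue tray, standing upright on the pocket's floor as it did before, so that the blue tray is full with one heat sink in each pocket; then lift the emptied yellow tray and put it squarely on top of the pile of empty yellow trays, long sides along long sides and edges lined up.

Things in the scene. Friction and masses are not known exactly. Their poses are not given: they have to be found in the camera images.
- blue_tray: Open two-pocket parts tray, blue plastic, 56 (x) x 100 (y) x 12 mm high, walls and floor 3 mm, a divider across the middle; pockets 50 (x) x 45 (y) mm, centred at y = +24 and -24 mm. Origin: centre of its underside, z up. Loose, 120 g, flat on the bench at any yaw. At the start its -y pocket holds kept_heatsink, its +y pocket is empty.
- yellow_tray: Open two-pocket parts tray, yellow plastic, 56 (x) x 100 (y) x 12 mm high, walls and floor 3 mm, a divider across the middle; pockets 50 (x) x 45 (y) mm, centred at y = +24 and -24 mm. Origin: centre of its underside, z up. Loose, 80 g, alone, flat on the bench; at the start lone_heatsink stands in its +y pocket. Grip it from above across its 56 mm width, at mid-length.
- tray_pile: Pile of two empty yellow trays of the same kind, stacked with edges flush, 56 (x) x 100 (y) x 24 (z) mm; does not move. Origin: centre of its underside on the bench, z up; its top rim is 24 mm above the origin. The tray put on it rests flat on this rim (no nesting).
- lone_heatsink: Nickel-coloured finned heat sink, pale beige-grey block 18 (x) x 24 (y) x 20 (z) mm, 18 g. Origin: centre of its underside, z up; its flat ends face its +y and -y and are good to grip (24 mm apart). It stands 11 mm above the tray's rim. The one to move, in the yellow tray at the start.
- kept_heatsink: Nickel-coloured finned heat sink, pale beige-grey block 18 (x) x 24 (y) x 20 (z) mm, 18 g. Origin: centre of its underside, z up; its flat ends face its +y and -y and are good to grip (24 mm apart). It stands 11 mm above the tray's rim. The one that is already in the blue tray and stays there.

How it is judged:
By the outcome, as a careful person would: the job done as asked, in the order asked, and still so for the second after the job is handed in, with the robot touching nothing.
It also fails if it takes over 42 s, if anything falls off the work surface, if the arm or the gripper's body presses on something with over 40 N, if the wrist force passes 120 N, or if a joint passes its speed limit or range.

## Robot

A 7-joint arm with a two-finger parallel gripper is mounted at the origin on a cart in front of the work surface, level with it; the furniture and walls round the work are solid. World frame = base frame: x ahead of the robot, y to its left, z up, the work surface at z = 0. Lengths are in m, angles in rad, forces in N, time in s.
With the tool pointing down it reaches from about 0.4 to 0.85 m from the base axis. Payload 4.5 kg.
Tool frame: the origin (TCP) lies at the very end of the fingers, on their centre line; the grasp point (between the pads) lies 19 mm behind it (r.grip_depth is the z of the grasp point in the tool frame, in m); z points along the fingers, y is the line along which they close (so a half turn about z gives the same grasp; the last joint's range is limited). The gripper opens to 88 mm and grips with 3 to 60 N. Pads are 18 mm wide; open, the fingers measure 123 mm over their backs; the gripper's body (75 mm by 187 mm) begins 45 mm behind the grasp point.
Start: joints at [1.162, 0.689, -0.195, 1.565, 0.157, 0.902, -0.215], TCP at [0.268, -0.565, 0.239] pointing down, gripper open.
Joint ranges: [-3.01, 3.01], [-0.46, 2.08], [-1.47, 1.51], [0.13, 2.56], [-1, 4.14], [0.04, 2.09], [-2.66, 2.66]. Speed limits (rad/s): [2.57, 2.57, 3.14, 3.14, 3.14, 3.14, 3.14].

## Interface

Orientations are given as a unit quaternion [x, y, z, w].
In Python, from plant import r gives the robot as it stands.
- The arm moves only by the shell command python3 steer.py FILE [FORCE], which reads ROWS from the file FILE. ROWS is one flat JSON list of numbers that holds 1 to 10 rows one after another, with no inner brackets; each row has 7 numbers: the opening from 0.0 (shut) to 1.0 (fully open), then dx, dy, dz in units of 5 mm, then a rotation vector rx, ry, rz in rad; each row is the pose to reach, as a shift and turn from the pose commanded when the command began, along the tool's axes at that moment; what a row does not reach only later rows make up. A row lasts 1/10 s, in which the tool goes at most 0.05 m and 0.15 rad, less where a joint would pass 70% of its speed; a pose out of reach is approached as far as the arm can. The fingers move at their own pace and stop on an object; FORCE is the grip in N (left out, the last holds). Time passes only in rows, so rows that do not move let the fingers close. It prints the time, the measured TCP pose, the force, the opening and the grip force at its end. Input that does not fit is refused with a message, and nothing moves.
- r.get_state(): the state, without advancing time (a new reading comes with each control period).
- r.snapshot(name): name is "scene" or "top"; returns the picture (420x560x3 uint8, red, green, blue); there is no depth.
- r.camera_params(name): a dict with "fx", "fy", "cx", "cy" (pixels), "rvec" (rotation vector, rad) and "tvec" (3), from world to camera coordinates, as OpenCV has them. Camera axes: x right, y down, z forward; pixel columns grow to the right and rows downward; lengths in m; the calibration is good to about 2 mm. A picture is of the moment at which its call begins. camera_params takes no time and is no camera call.
- r.finish_job(): hands the job in; it is judged then, once.
The state is a dict: "clock": time; "q": joint angles; "qd": joint speeds; "joint_torque": joint torques, N m; "tool_pos": TCP position; "eef_rot": TCP orientation; "contact_force": force on the tool from outside, world axes, zero at the start; "moment": the same for the moment, N m; "opening": opening from 0.0 (shut) to 1.0 (fully open); "finger_force": force on a finger pad.
Only numpy, scipy, OpenCV 4.12 (cv2) and the standard library are available. Lean on these libraries where they do the work, as an engineer would, in place of code of your own. Each camera call takes 0.05 s, during which the arm holds its last target. There are 200 camera calls.

## Working session

There is one attempt and no reset: what is moved stays moved. The work goes in short steps, Python scripts to look and compute and a shell command to move; the robot and the scene stay as the last step left them, time stands still between calls to the robot, and variables do not carry over. Pictures are saved under pics/ and viewed, at most 10 in all, crops included, and the job is handed in when it is done.

```bash
ls; mkdir -p pics; python3 - <<'E'
from plant import r
import cv2,numpy as np
for n in("scene","top"):
    im=r.snapshot(n); cv2.imwrite(f"pics/{n}0.png",im[:,:,::-1]); np.save(f"{n}0.npy",im)
    p=r.camera_params(n);print(n,p); R=cv2.Rodrigues(np.array(p["rvec"]))[0];print(-R.T@np.array(p["tvec"]))
s=r.get_state();print(s);print(r.grip_depth)
E
```

```text
pics
plant.py
steer.py
scene {'fx': 452.63796873628087, 'fy': 452.63796873628087, 'cx': 281.4699252686844, 'cy': 209.741621283018, 'rvec': array([ 1.21866394, -1.93475042,  1.20176214]), 'tvec': array([0.43888855, 0.20512668, 0.52699822])}
[-0.14784242  0.56373     0.41566615]
top {'fx': 532.2251268179414, 'fy': 532.2251268179414, 'cx': 278.19270877100996, 'cy': 211.72588958570884, 'rvec': array([ 2.12316263, -2.10704598,  0.17326608]), 'tvec': array([0.22598911, 0.54414548, 0.82158043])}
[0.38208875 0.211132   0.91191625]
{'clock': 0.1, 'q': array([ 1.1618125 ,  0.68989916, -0.19452473,  1.56620337,  0.15727473,
        0.90250959, -0.21513429]), 'qd': array([-0.00010584, -0.0020448 ,  0.00053534, -0.00143805, -0.00043918,
        0.00086709,  0.00025357]), 'joint_torque': array([-2.62851878e-03, -5.28497493e+01, -1.27147414e+00, -1.53837901e+01,
       -5.25936310e-02,  1.95313973e-03, -2.56464563e-05]), 'tool_pos': array([ 0.26751645, -0.56424028,  0.23800071]), 'eef_rot': array([ 9.75589631e-01,  2.19600108e-01, -2.25973731e-04, -7.83837172e-04]), 'contact_force': array([ 0.02786394, -0.41908184,  0.45421572]), 'moment': array([-0.00875239,  0.00265092, -0.07839768]), 'finger_force': 0.0, 'opening': 0.9975300259352644}
-0.0187
```

View pics/scene0.png

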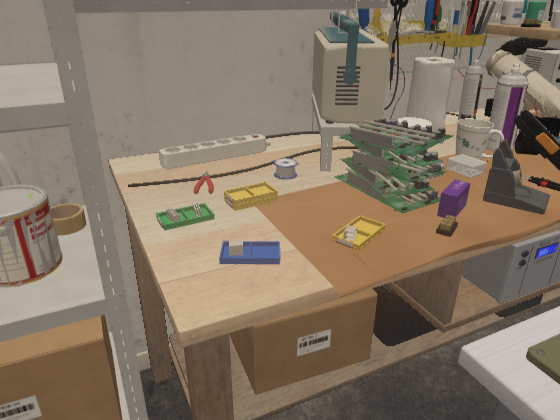

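View pics/top0.png

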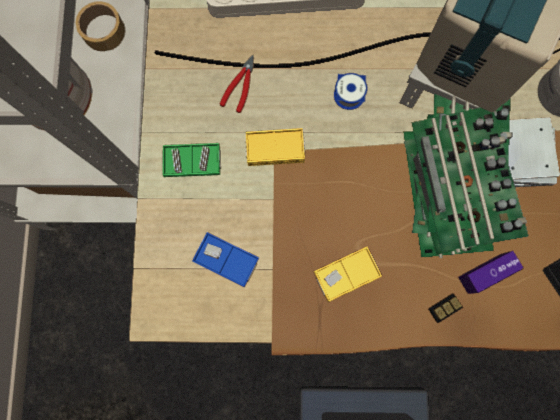

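The scene view shows blue tray at (250,252), yellow tray with sink at (358,233) and pile at (250,195). In the top view these are at (226,259), (348,274) and (275,147), with sinks at (212,250) and (332,279).

```bash
cat > h.py <<'E'
import numpy as np,cv2
from plant import r
def cam(n):
    p=r.camera_params(n);K=np.array([[p["fx"],0,p["cx"]],[0,p["fy"],p["cy"]],[0,0,1]])
    return K,cv2.Rodrigues(np.array(p["rvec"]))[0],np.array(p["tvec"])
def cast(n,uv,z):
    K,R,t=cam(n);uv=np.atleast_2d(uv).astype(float)
    d=np.c_[uv,np.ones(len(uv))]@np.linalg.inv(K).T@R;c=-R.T@t
    return c+d*((z-c[2])/d[:,2])[:,None]
def proj(n,X):
    K,R,t=cam(n);return cv2.projectPoints(np.atleast_2d(np.array(X,float)),R,t,K,None)[0][:,0]
def tri(uvt,uvs):
    P=[np.array(K@np.c_[R,t]) for K,R,t in(cam("top"),cam("scene"))]
    X=cv2.triangulatePoints(P[0],P[1],np.atleast_2d(uvt).astype(float).T,np.atleast_2d(uvs).astype(float).T);return (X[:3]/X[3]).T
def blob(im,col,near,rad=60):
    h=cv2.cvtColor(im,cv2.COLOR_RGB2HSV)
    lo,hi={"blue":((105,120,40),(125,255,255)),"yellow":((20,150,90),(32,255,255))}[col]
    m=cv2.inRange(h,lo,hi);k=np.zeros_like(m);cv2.circle(k,near,rad,255,-1);m&=k
    c=max(cv2.findContours(m,cv2.RETR_EXTERNAL,cv2.CHAIN_APPROX_NONE)[0],key=cv2.contourArea)
    return cv2.convexHull(c)
E
python3 - <<'E'
from h import *
np.set_printoptions(precision=4,suppress=True)
N={"blue":("blue",(226,259),(250,252),.012),"yel":("yellow",(348,274),(358,233),.012),"pile":("yellow",(275,147),(250,195),.024)}
for n in("top","scene"):
    im=np.load(n+"0.npy"); tiles=[]
    for k,(c,a,b,z) in N.items():
        o=a if n=="top" else b
        h=blob(im,c,o,45)
        print(n,k,cv2.contourArea(h))
        if n=="top":
            q=cv2.boxPoints(cv2.minAreaRect(h));X=cast(n,q,z)
            e=np.diff(np.r_[X,X[:1]],axis=0);print(q.round(1).tolist(),X.mean(0),np.linalg.norm(e,axis=1),np.degrees(np.arctan2(e[:,1],e[:,0])))
        tiles.append(cv2.resize(im[o[1]-38:o[1]+38,o[0]-38:o[0]+38],(266*1,266),interpolation=cv2.INTER_CUBIC))
    np.save(n+"t.npy",np.hstack(tiles))
cv2.imwrite("pics/crops.png",np.vstack([np.load("topt.npy"),np.load("scenet.npy")])[:,:,::-1])
E
```

```text
top blue 1838.0
[[192.1999969482422, 260.6000061035156], [206.60000610351562, 231.8000030517578], [258.20001220703125, 257.6000061035156], [243.8000030517578, 286.3999938964844]] [0.468  0.3203 0.012 ] [0.0545 0.0993 0.0539 0.0983] [ -24.7389 -116.0386  154.2787   64.3041]
top yel 2010.5
[[313.1000061035156, 270.8999938964844], [367.1000061035156, 245.39999389648438], [381.70001220703125, 276.5], [327.70001220703125, 301.8999938964844]] [0.445  0.1137 0.012 ] [0.1014 0.0571 0.1003 0.0567] [ -64.4993 -155.9209  115.2853   25.2153]
top pile 1903.0
[[245.1999969482422, 131.6999969482422], [302.5, 128.1999969482422], [304.5, 161.89999389648438], [247.3000030517578, 165.39999389648438]] [0.6626 0.2376 0.024 ] [0.1003 0.0611 0.0991 0.0612] [ -86.2314 -176.6279   93.8049    4.5114]Traceback (most recent call last):
  File "<stdin>", line 8, in <module>
  File "h.py", line 19, in blob
    c=max(cv2.findContours(m,cv2.RETR_EXTERNAL,cv2.CHAIN_APPROX_NONE)[0],key=cv2.contourArea)
ValueError: max() iterable argument is empty
```

```bash
sed -i 's/(105,120,40),(125,255,255)/(100,100,40),(130,255,255)/; s/(20,150,90)/(18,120,70)/' h.py
python3 - <<'E'
from h import *
o={"top":[(226,259),(348,274),(275,147)],"scene":[(250,252),(358,233),(250,195)]}
rows=[]
for n in o:
    im=np.load(n+"0.npy");t=[]
    for k,c in enumerate(o[n]):
        t.append(cv2.resize(im[c[1]-38:c[1]+38,c[0]-38:c[0]+38],(266,266),interpolation=cv2.INTER_CUBIC))
        h=blob(im,"yellow" if k else "blue",c,42)
        print(n,k,cv2.contourArea(h),np.round(cv2.minAreaRect(h),1) if 0 else cv2.approxPolyDP(h,2.2,True)[:,0].tolist())
    rows.append(np.hstack(t))
cv2.imwrite("pics/crops.png",np.vstack(rows)[:,:,::-1])
E
```

```text
top 0 1848.0 [[207, 233], [257, 257], [243, 286], [193, 261]]
top 1 2069.0 [[367, 246], [381, 276], [328, 301], [314, 271]]
top 2 1958.0 [[302, 129], [303, 162], [248, 165], [246, 132]]
scene 0 341.5 [[278, 257], [251, 257], [252, 247], [278, 242]]
scene 1 1090.5 [[385, 224], [381, 232], [358, 250], [332, 240], [332, 234], [359, 215]]
scene 2 1014.0 [[277, 200], [235, 210], [224, 199], [225, 190], [264, 182], [275, 189]]
```

View pics/crops.png

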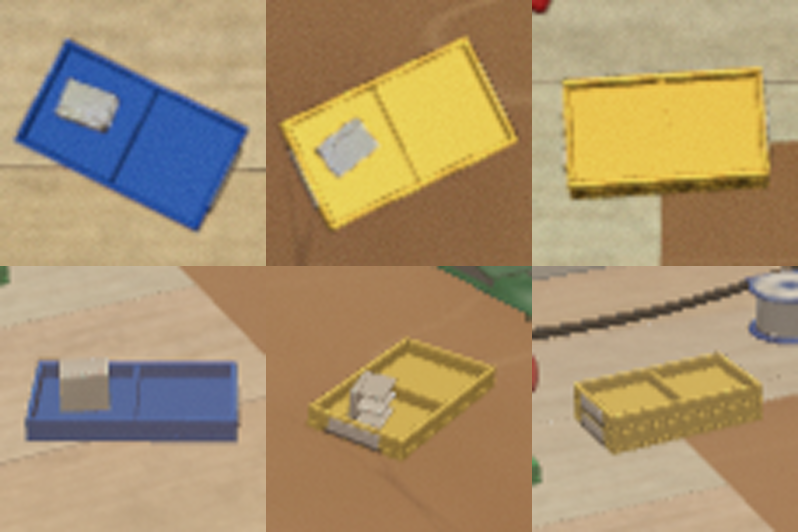

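Crops are clear (3.5× scale): rims and sink tops are readable in both views, e.g. pile rim in the scene at crop (717,355), (761,388), (608,421), (576,385). Next I triangulate the rim corners and measure the sinks.

```bash
python3 - <<'E'
from h import *
np.set_printoptions(precision=4,suppress=True)
o={"top":[(226,259),(348,274),(275,147)],"scene":[(250,252),(358,233),(250,195)]}
def un(n,k,p):
    c=o[n][k];p=np.array(p,float)-[266*k,0 if n=="top" else 266];return (p+.5)/3.5-.5+[c[0]-38,c[1]-38]
T=[[(67,41),(246,130),(198,229),(18,140)],[(465,39),(515,140),(333,228),(283,124)],[(762,70),(768,178),(570,186),(565,80)]]
S=[[(40,362),(236,362),(238,423),(28,423)],[(405,340),(494,370),(398,440),(312,408)],[(717,355),(761,388),(608,421),(576,385)]]
for k in range(3):
    X=tri(un("top",k,T[k]),un("scene",k,S[k]));print(k,X,X.mean(0))
    e=np.diff(np.r_[X,X[:1]],axis=0);print(np.linalg.norm(e,axis=1))
    Y=cast("top",un("top",k,T[k]),(.012,.012,.024)[k]);e=np.diff(np.r_[Y,Y[:1]],axis=0)
    print(" cast",Y.mean(0),np.linalg.norm(e,axis=1),np.degrees(np.arctan2(e[:,1],e[:,0]))%180)
for n,cs,sh in(("top",((212,250),(332,279)),1),("scene",((240,248),(350,235)),0)):
    im=np.load(n+"0.npy");s=cv2.cvtColor(im,cv2.COLOR_RGB2HSV)
    for c in cs:
        m=cv2.inRange(s,(0,0,100),(180,75,255));k=np.zeros_like(m);cv2.circle(k,c,14,255,-1);m&=k
        ct=max(cv2.findContours(m,cv2.RETR_EXTERNAL,cv2.CHAIN_APPROX_NONE)[0],key=cv2.contourArea)
        q=cv2.boxPoints(cv2.minAreaRect(ct));print(n,"sink",cv2.contourArea(ct),q.tolist())
        if sh:
            X=cast(n,q,.023);e=np.diff(np.r_[X,X[:1]],axis=0);print(X.mean(0),np.linalg.norm(e,axis=1),np.degrees(np.arctan2(e[:,1],e[:,0]))%180)
a=np.load("top0.npy")[259:299,312:352];b=np.load("scene0.npy")[215:255,330:370]
cv2.imwrite("pics/sink.png",cv2.resize(np.hstack([a,b]),None,fx=10,fy=10,interpolation=cv2.INTER_CUBIC)[:,:,::-1])
E
```

```text
0 [[0.5137 0.3532 0.0089]
 [0.4705 0.2646 0.0097]
 [0.4227 0.2868 0.0075]
 [0.4651 0.376  0.0071]] [0.468  0.3202 0.0083]
[0.0986 0.0528 0.0988 0.0536]
 cast [0.4678 0.3199 0.012 ] [0.0983 0.0526 0.0978 0.0534] [ 64.0918 154.985   64.5502 155.49  ]
1 [[0.4907 0.0806 0.0101]
 [0.4419 0.0573 0.0097]
 [0.4001 0.146  0.011 ]
 [0.4486 0.1683 0.0097]] [0.4453 0.113  0.0102]
[0.0541 0.098  0.0534 0.0973]
 cast [0.4452 0.1133 0.012 ] [0.0536 0.0971 0.0545 0.0975] [ 25.2555 115.8799  25.6727 115.3302]
2 [[0.697  0.1905 0.0211]
 [0.6409 0.187  0.0207]
 [0.6369 0.2858 0.0199]
 [0.6908 0.2881 0.0215]] [0.6664 0.2379 0.0208]
[0.0562 0.0989 0.054  0.0979]
 cast [0.6652 0.2375 0.024 ] [0.0559 0.0979 0.0549 0.0985] [ 3.1002 92.6055  3.7613 93.1797]
top sink 155.5 [[203.02740478515625, 253.26028442382812], [207.01370239257812, 242.63014221191406], [222.02740478515625, 248.26025390625], [218.04110717773438, 258.890380859375]]
[0.4806 0.3405 0.023 ] [0.019  0.0273 0.019  0.0272] [161.2842  69.9677 160.9936  70.0688]
top sink 132.0 [[323.51220703125, 278.3902587890625], [335.34149169921875, 268.92681884765625], [341.780517578125, 276.9755859375], [329.95123291015625, 286.43902587890625]]
[0.4373 0.1394 0.023 ] [0.0253 0.0169 0.0252 0.0168] [128.6917  38.4978 128.5849  38.7549]
scene sink 295.0 [[221.7720184326172, 249.99603271484375], [236.4960174560547, 228.72802734375], [252.7200164794922, 239.96002197265625], [237.9960174560547, 261.22802734375]]
scene sink 133.5 [[342.0000305175781, 238.00003051757812], [345.4706115722656, 224.11767578125], [357.2353210449219, 227.058837890625], [353.7647399902344, 240.94119262695312]]
```

View pics/sink.png

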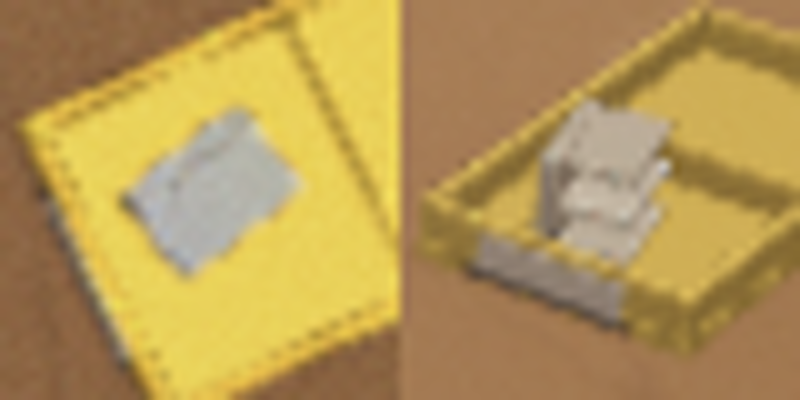

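The crop shows the lone sink's top at about (333,277) in the top view. In the scene view its extruded end faces the camera, with top centre about (351.2,228.6), and its long axis is turned about 13° from the tray. Heights come out 2–3 mm low, which fits the calibration tolerance.

```bash
cat >> h.py <<'E'
from scipy.spatial.transform import Rotation as Ro
def go(*targets):
    """targets (x,y,z,yaw_deg of tool y); prints tool-frame shift and turn from the measured pose"""
    s=r.get_state();p=s["tool_pos"];R=Ro.from_quat(s["eef_rot"])
    y=R.apply([0,1,0]);print("pose",p.round(4),"yaw",round(np.degrees(np.arctan2(y[1],y[0])),2),"t",s["clock"])
    for x in targets:
        a=np.radians(x[3]);Y=np.array([np.cos(a),np.sin(a),0]);Z=np.array([0,0,-1.]);T=Ro.from_matrix(np.c_[np.cross(Y,Z),Y,Z])
        print(x,R.inv().apply(np.array(x[:3])-p).round(4),(R.inv()*T).as_rotvec().round(4))
E
python3 - <<'E'
from h import *
np.set_printoptions(precision=4,suppress=True)
q=np.array([[323.5,278.4],[335.3,268.9],[341.8,277],[330,286.4]])
print("sink top",tri(q.mean(0),[351.2,228.6]))
print(proj("scene",[[.4373,.1394,.023],[.4373,.1394,.003]]))
print("pcb",cast("top",[[415,130],[425,255],[525,240]],.15))
go((.40,-.20,.235,-64.6),(.4373,.1394,.10,-51.4))
E
```

```text
sink top [[0.4367 0.1385 0.0223]]
[[349.8107 228.1753]
 [348.9688 237.8235]]
pcb [[ 0.6494  0.0251  0.15  ]
 [ 0.4626  0.0179  0.15  ]
 [ 0.4852 -0.1251  0.15  ]]
pose [ 0.2675 -0.5642  0.238 ] yaw -64.63 t 0.1
(0.4, -0.2, 0.235, -64.6) [ 0.2758 -0.2723  0.0034] [-0.0016  0.0001 -0.0005]
(0.4373, 0.1394, 0.1, -51.4) [ 0.4549 -0.5628  0.1389] [-0.0016 -0.0001 -0.2309]
```

The manual's scale: shifts go in units of 5 mm. Converting my numbers, 0.276 m is 55.2, -0.272 m is -54.4.

```bash
echo '[0.7,55.2,-54.4,0,0,0,0,0.7,55.2,-54.4,0,0,0,0,0.7,55.2,-54.4,0,0,0,0,0.7,55.2,-54.4,0,0,0,0,0.7,55.2,-54.4,0,0,0,0,0.7,55.2,-54.4,0,0,0,0,0.7,55.2,-54.4,0,0,0,0,0.7,55.2,-54.4,0,0,0,0,0.7,55.2,-54.4,0,0,0,0]' > m.json && python3 steer.py m.json; python3 -c "
from h import *
go((.4373,.1394,.235,-51.4),(.4373,.1394,.10,-51.4))"
```

```text
clock: 1.0
tool_pos: [0.4028, -0.1949, 0.2388]
eef_rot: [0.974, 0.225, 0.001, -0.001]
contact_force: [-0.4, -0.3, -0.3]
opening: 0.702
finger_force: 0.0
pose [ 0.4028 -0.1949  0.2388] yaw -64.01 t 1.0
(0.4373, 0.1394, 0.235, -51.4) [ 0.1775 -0.2854  0.0047] [-0.0018 -0.0024 -0.2202]
(0.4373, 0.1394, 0.1, -51.4) [ 0.1772 -0.2851  0.1397] [-0.0018 -0.0024 -0.2202]
```

To row units: -0.287 m is -57.4, 0.178 m is 35.6.

```bash
echo '[0.5,35.6,-57.4,0,0,0,-0.22,0.5,35.6,-57.4,0,0,0,-0.22,0.5,35.6,-57.4,0,0,0,-0.22,0.5,35.6,-57.4,0,0,0,-0.22,0.5,35.6,-57.4,0,0,0,-0.22,0.5,35.6,-57.4,0,0,0,-0.22,0.5,35.6,-57.4,28,0,0,-0.22,0.5,35.6,-57.4,28,0,0,-0.22,0.5,35.6,-57.4,28,0,0,-0.22,0.5,35.6,-57.4,28,0,0,-0.22]' > m.json && python3 steer.py m.json; python3 -c "
from h import *
go((.437,.139,.0145,-51.4))"
```

```text
clock: 2.0
tool_pos: [0.4355, 0.1348, 0.0936]
eef_rot: [0.945, 0.327, -0.005, 0.0]
contact_force: [-0.2, -0.1, 0.1]
opening: 0.497
finger_force: 0.0
pose [0.4355 0.1348 0.0936] yaw -51.86 t 2.0
(0.437, 0.139, 0.0145, -51.4) [ 0.0046 -0.0021  0.079 ] [-0.0034  0.0105 -0.008 ]
```

```bash
echo '[0.5,0,0,10,0,0,0,0.5,0,0,10,0,0,0,0.5,0,0,10,0,0,0]' > m.json && python3 steer.py m.json; python3 -c "
from h import *
go((.437,.139,.0145,-51.4))"
```

```text
clock: 2.3
tool_pos: [0.4387, 0.1337, 0.0502]
eef_rot: [0.946, 0.325, -0.0, 0.001]
contact_force: [-0.5, -0.2, 1.0]
opening: 0.504
finger_force: 0.0
pose [0.4387 0.1337 0.0502] yaw -52.11 t 2.3
(0.437, 0.139, 0.0145, -51.4) [ 0.002  -0.0053  0.0357] [ 0.0008  0.0009 -0.0123]
```

To row units: 0.015 m is 3, -0.0053 m is -1.06.

```bash
echo '[0.5,0.4,-1.06,3,0,0,-0.012,0.5,0.4,-1.06,3,0,0,-0.012,0.5,0.4,-1.06,3,0,0,-0.012]' > m.json && python3 steer.py m.json; python3 - <<'E'
from h import *
go((.437,.139,.0145,-51.4))
a=r.snapshot("top")[240:310,300:380];b=r.snapshot("scene")[185:255,315:395]
cv2.imwrite("pics/hover.png",cv2.resize(np.hstack([a,b]),None,fx=5,fy=5,interpolation=cv2.INTER_CUBIC)[:,:,::-1])
E
```

```text
clock: 2.6
tool_pos: [0.4385, 0.1403, 0.0369]
eef_rot: [0.944, 0.331, 0.002, 0.0]
contact_force: [0.6, 0.5, 0.5]
opening: 0.501
finger_force: 0.0
pose [0.4385 0.1403 0.0369] yaw -51.39 t 2.6
(0.437, 0.139, 0.0145, -51.4) [-0.0021  0.0001  0.0224] [ 0.0016 -0.0045  0.0001]
```

View pics/hover.png

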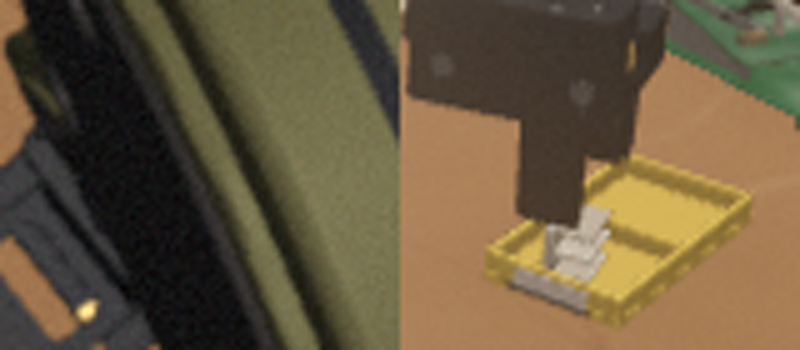

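The top view is blocked by the gripper. In the scene view the front finger's end is centred at about pixel (345,228), just over the sink's near end.

```bash
python3 - <<'E'
from h import *
c,s=np.cos(np.radians(128.6)),np.sin(np.radians(128.6))
print(proj("scene",[[.4385+d*c,.1403+d*s,.037] for d in(.022,.03,.0395)]))
E
echo '[0.5,-0.36,0,4.4,0,0,0,0.5,-0.36,0,4.4,0,0,0,0.5,-0.36,0,4.4,0,0,0,0.5,-0.36,0,4.4,0,0,0]' > m.json && python3 steer.py m.json; python3 -c "
from h import *
go((.437,.139,.0145,-51.4))"
```

```text
[[345.714828   226.4233739 ]
 [344.25409808 228.41653765]
 [342.48781452 230.82662887]]
clock: 3.1
tool_pos: [0.4374, 0.1391, 0.0136]
eef_rot: [0.944, 0.331, 0.0, 0.0]
contact_force: [0.2, 0.2, -0.6]
opening: 0.5
finger_force: 0.0
pose [0.4374 0.1391 0.0136] yaw -51.38 t 3.1
(0.437, 0.139, 0.0145, -51.4) [-0.0004 -0.0002 -0.0009] [ 0.0011 -0.0001  0.0003]
```

```bash
echo '[0.2,0,0,0,0,0,0,0.2,0,0,0,0,0,0,0.2,0,0,0,0,0,0,0.2,0,0,0,0,0,0,0.2,0,0,0,0,0,0,0.2,0,0,0,0,0,0]' > m.json && python3 steer.py m.json 15; python3 -c "
from h import *
go((.437,.139,.10,-51.4))"
```

```text
clock: 3.7
tool_pos: [0.437, 0.1394, 0.0131]
eef_rot: [0.944, 0.331, -0.0, 0.0]
contact_force: [0.9, -0.5, 5.9]
opening: 0.271
finger_force: 15.0
pose [0.437  0.1394 0.0131] yaw -51.36 t 3.7
(0.437, 0.139, 0.1, -51.4) [-0.0003  0.0003 -0.0869] [0.0003 0.0008 0.0007]
```

Opening is 23.9 mm, so the grasp is good. I'll lift, then carry it to the blue +y pocket at (.4576,.2984). The sink goes in crosswise, which keeps the fingers clear of the kept sink.

```bash
echo '[0.2,0,0,-4,0,0,0,0.2,0,0,-12,0,0,0,0.2,0,0,-14,0,0,0,0.2,0,0,-14,0,0,0]' > m.json && python3 steer.py m.json; python3 -c "
from h import *
go((.4576,.2984,.07,-25.7))"
```

```text
clock: 4.1
tool_pos: [0.4373, 0.1396, 0.0839]
eef_rot: [0.944, 0.33, 0.0, -0.001]
contact_force: [0.8, 0.0, -0.5]
opening: 0.269
finger_force: 15.0
pose [0.4373 0.1396 0.0839] yaw -51.42 t 4.1
(0.4576, 0.2984, 0.07, -25.7) [ 0.1149 -0.1114  0.0142] [-0.0008 -0.0013 -0.4489]
```

```bash
echo '[0.2,23,-22.28,0,0,0,-0.45,0.2,23,-22.28,0,0,0,-0.45,0.2,23,-22.28,0,0,0,-0.45,0.2,23,-22.28,0,0,0,-0.45,0.2,23,-22.28,0,0,0,-0.45,0.2,23,-22.28,6,0,0,-0.45,0.2,23,-22.28,6,0,0,-0.45,0.2,23,-22.28,6,0,0,-0.45]' > m.json && python3 steer.py m.json; python3 - <<'E'
from h import *
go((.4576,.2984,.014,-25.7))
a=r.snapshot("scene")[190:290,190:310]
cv2.imwrite("pics/carry.png",cv2.resize(a,None,fx=5,fy=5,interpolation=cv2.INTER_CUBIC)[:,:,::-1])
E
```

```text
clock: 4.9
tool_pos: [0.4561, 0.2958, 0.0517]
eef_rot: [0.846, 0.533, -0.003, 0.001]
contact_force: [-0.1, -0.4, 0.4]
opening: 0.268
finger_force: 15.0
pose [0.4561 0.2958 0.0517] yaw -25.62 t 4.9
(0.4576, 0.2984, 0.014, -25.7) [0.0032 0.0002 0.0377] [-0.0012  0.0057  0.0013]
```

View pics/carry.png

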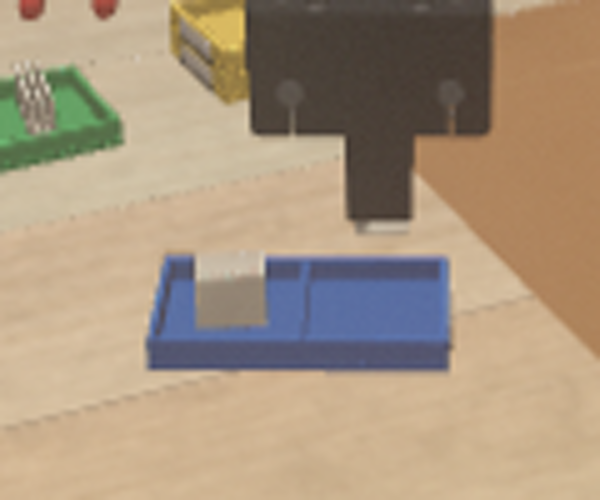

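The sink hangs level between the fingers (its bottom shows at crop (384,228)), above the empty right-hand pocket.

To row units: 0.037 m is 7.4, 0.034 m is 6.8.

```bash
echo '[0.2,0.2,0,4,0,0,0,0.2,0.2,0,6,0,0,0,0.2,0.2,0,6.8,0,0,0,0.2,0.2,0,7.4,0,0,0,0.2,0.2,0,7.4,0,0,0]' > m.json && python3 steer.py m.json; python3 -c "
from h import *
go((.4576,.2984,.0133,-25.7))"
```

```text
clock: 5.45
tool_pos: [0.4571, 0.2991, 0.0155]
eef_rot: [0.846, 0.533, -0.001, -0.0]
contact_force: [0.0, -0.4, 0.0]
opening: 0.267
finger_force: 15.0
pose [0.4571 0.2991 0.0155] yaw -25.56 t 5.45
(0.4576, 0.2984, 0.0133, -25.7) [-0.0004  0.0008  0.0022] [-0.0013  0.0014  0.0025]
```

To row units: 0.002 m is 0.4.

```bash
echo '[0.2,0,0,0.4,0,0,0,0.2,0,0,0.4,0,0,0]' > m.json && python3 steer.py m.json; echo '[0.36,0,0,0,0,0,0,0.36,0,0,0,0,0,0,0.36,0,0,0,0,0,0]' > m.json && python3 steer.py m.json;echo '[0.4,0,0,-2,0,0,0,0.4,0,0,-8,0,0,0,0.4,0,0,-16,0,0,0,0.4,0,0,-16,0,0,0]' > m.json && python3 steer.py m.json; python3 -c "
from h import *
go((.445,.1132,.095,25.4),(.445,.1132,.003,25.4))"
```

```text
clock: 5.65
tool_pos: [0.4572, 0.2992, 0.0135]
eef_rot: [0.846, 0.533, -0.001, -0.0]
contact_force: [-0.6, -0.3, -0.4]
opening: 0.268
finger_force: 15.0
clock: 5.95
tool_pos: [0.4571, 0.2992, 0.0135]
eef_rot: [0.846, 0.533, -0.001, -0.0]
contact_force: [0.6, 0.0, -0.1]
opening: 0.36
finger_force: 0.0
clock: 6.35
tool_pos: [0.4589, 0.3018, 0.0982]
eef_rot: [0.846, 0.533, 0.003, -0.001]
contact_force: [-0.1, 0.5, -0.0]
opening: 0.404
finger_force: 0.0
pose [0.4589 0.3018 0.0982] yaw -25.55 t 6.35
(0.445, 0.1132, 0.095, 25.4) [-0.1762  0.0688  0.0021] [ 0.004  -0.0056 -0.8892]
(0.445, 0.1132, 0.003, 25.4) [-0.1768  0.0686  0.0941] [ 0.004  -0.0056 -0.8892]
```

```bash
python3 -c "
from h import *
go((.44,-.1,.2,25.4))"
```

```text
pose [0.4589 0.3018 0.0982] yaw -25.55 t 6.35
(0.44, -0.1, 0.2, 25.4) [-0.37    0.1563 -0.1041] [ 0.004  -0.0056 -0.8892]
```

```bash
echo '[0.9,-74,31.2,-20,0,0,-0.89,0.9,-74,31.2,-20,0,0,-0.89,0.9,-74,31.2,-20,0,0,-0.89,0.9,-74,31.2,-20,0,0,-0.89,0.9,-74,31.2,-20,0,0,-0.89,0.9,-74,31.2,-20,0,0,-0.89,0.9,-74,31.2,-20,0,0,-0.89,0.9,-74,31.2,-20,0,0,-0.89,0.9,-74,31.2,-20,0,0,-0.89,0.9,-74,31.2,-20,0,0,-0.89]' > m.json && python3 steer.py m.json; python3 - <<'E'
from h import *
a=r.snapshot("top");b=r.snapshot("scene");np.save("top1.npy",a);np.save("scene1.npy",b)
for k,o in(("blue",(226,259)),("yellow",(348,274)),("yellow",(275,147))):
    h=blob(a,k,o,45);q=cv2.boxPoints(cv2.minAreaRect(h));X=cast("top",q,.012);e=np.diff(np.r_[X,X[:1]],axis=0);print(cv2.contourArea(h),X.mean(0).round(4),np.linalg.norm(e,axis=1).round(4),(np.degrees(np.arctan2(e[:,1],e[:,0]))%180).round(2))
im=np.hstack([a[215:315,180:300],b[195:295,200:320]]); im2=np.hstack([a[225:325,290:410],b[175:275,300:420]])
cv2.imwrite("pics/after.png",cv2.resize(np.vstack([im,im2]),None,fx=3,fy=3,interpolation=cv2.INTER_CUBIC)[:,:,::-1])
go((.445,.1132,.095,25.4))
E
```

```text
clock: 7.35
tool_pos: [0.4378, -0.106, 0.1938]
eef_rot: [0.537, 0.843, -0.002, -0.0]
contact_force: [-0.5, 0.6, -0.4]
opening: 0.9
finger_force: 0.0
1842.0 [0.468  0.3203 0.012 ] [0.0545 0.0993 0.0539 0.0983] [155.26  63.96 154.28  64.3 ]
2073.0 [0.4455 0.1133 0.012 ] [0.1025 0.058  0.1014 0.0576] [115.94  24.52 115.71  25.66]
1961.0 [0.6666 0.2381 0.012 ] [0.102  0.0636 0.1007 0.0637] [94.13  3.7  94.16  4.85]
pose [ 0.4385 -0.1015  0.1938] yaw 25.39 t 7.45
(0.445, 0.1132, 0.095, 25.4) [0.1911 0.0981 0.0988] [-0.0012 -0.0005 -0.0001]
```

View pics/after.png

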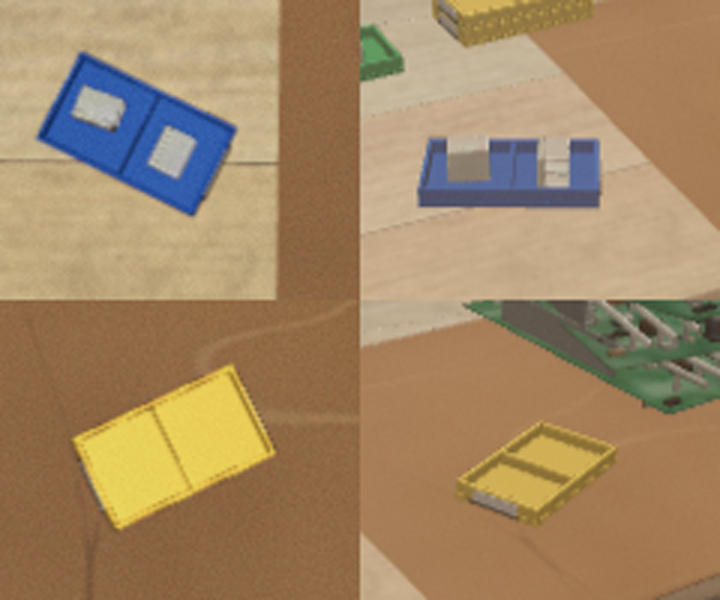

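The new sink stands squarely in the blue +y pocket, centred at crop (172,152). The kept sink hasn't moved and the yellow tray is empty and in place. I'll fit the edge lines for yaw before the tray pick.

```bash
python3 - <<'E'
from h import *
a=np.load("top1.npy");hsv=cv2.cvtColor(a,cv2.COLOR_RGB2HSV)
for n,o,z,ang in(("yel",(348,274),.012,115.5),("pile",(275,147),.024,93.5)):
    m=cv2.inRange(hsv,(18,120,70),(36,255,255));k=np.zeros_like(m);cv2.circle(k,o,45,255,-1);m&=k
    c=max(cv2.findContours(m,cv2.RETR_EXTERNAL,cv2.CHAIN_APPROX_NONE)[0],key=cv2.contourArea)[:,0]
    X=cast("top",c,z)[:,:2];t=np.radians(ang);L=np.array([np.cos(t),np.sin(t)]);W=np.array([L[1],-L[0]])  # W: +x-ish
    u=(X-X.mean(0))@L;w=(X-X.mean(0))@W
    for nm,p,q in(("far",w,u),("near",-w,u),("endL",u,w),("endR",-u,w)):
        half=(np.abs(q)<(.04 if nm in("far","near") else .018))&(p>(.02 if nm in("far","near") else .04))
        P=X[half].astype(np.float32);vx,vy,x0,y0=cv2.fitLine(P,cv2.DIST_HUBER,0,.01,.01).ravel()
        print(n,nm,len(P),"dir %.2f"%(np.degrees(np.arctan2(vy,vx))%180),"pos W %.4f L %.4f"%(np.array([x0,y0])@W,np.array([x0,y0])@L))
    C={"yel":(.4452,.1133),"pile":(.6652,.2375)}[n];print("guess W %.4f L %.4f"%(C@W,C@L),"px m",.91/532)
E
```

```text
yel far 43 dir 115.51 pos W 0.4787 L -0.0889
yel near 43 dir 115.38 pos W 0.4228 L -0.0874
yel endL 20 dir 26.38 pos W 0.4493 L -0.0398
yel endR 19 dir 26.37 pos W 0.4470 L -0.1394
guess W 0.4506 L -0.0894 px m 0.0017105263157894738
pile far 45 dir 93.93 pos W 0.7065 L 0.2056
pile near 46 dir 93.86 pos W 0.6460 L 0.1972
pile endL 20 dir 4.95 pos W 0.6745 L 0.2460
pile endR 19 dir 6.00 pos W 0.6760 L 0.1478
guess W 0.6785 L 0.1964 px m 0.0017105263157894738
```

To row units: 0.05 m is 10, 0.191 m is 38.2.

```bash
echo '[0.95,38.2,19.6,0,0,0,0,0.95,38.2,19.6,0,0,0,0,0.95,38.2,19.6,0,0,0,0,0.95,38.2,19.6,10,0,0,0,0.95,38.2,19.6,20,0,0,0,0.95,38.2,19.6,26,0,0,0,0.95,38.2,19.6,26,0,0,0,0.95,38.2,19.6,26,0,0,0,0.95,38.2,19.6,26,0,0,0]' > m.json && python3 steer.py m.json; python3 -c "
from h import *
go((.446,.113,.003,25.45))"
```

```text
clock: 8.35
tool_pos: [0.4453, 0.1133, 0.0654]
eef_rot: [0.534, 0.846, 0.0, 0.0]
contact_force: [0.3, -1.1, 0.7]
opening: 0.951
finger_force: 0.0
pose [0.4453 0.1133 0.0654] yaw 25.47 t 8.35
(0.446, 0.113, 0.003, 25.45) [-0.0006  0.0005  0.0624] [ 0.0004 -0.0001  0.0003]
```

```bash
echo '[0.95,-0.12,0.1,6,0,0,0,0.95,-0.12,0.1,10,0,0,0,0.95,-0.12,0.1,11.6,0,0,0,0.95,-0.12,0.1,12.4,0,0,0,0.95,-0.12,0.1,12.4,0,0,0,0.95,-0.12,0.1,12.4,0,0,0]' > m.json && python3 steer.py m.json; python3 -c "
from h import *
go((.446,.113,.003,25.45))"
```

```text
clock: 8.95
tool_pos: [0.4462, 0.1123, 0.0028]
eef_rot: [0.534, 0.845, 0.0, 0.0]
contact_force: [0.0, -0.3, -0.3]
opening: 0.95
finger_force: 0.0
pose [0.4462 0.1123 0.0028] yaw 25.39 t 8.95
(0.446, 0.113, 0.003, 25.45) [ 0.0007  0.0001 -0.0002] [ 0.0004  0.     -0.001 ]
```

To row units: -0.09 m is -18, -0.08 m is -16.

```bash
echo '[0.6,0,0,0,0,0,0,0.6,0,0,0,0,0,0,0.5,0,0,0,0,0,0,0.5,0,0,0,0,0,0,0.5,0,0,0,0,0,0,0.5,0,0,0,0,0,0]' > m.json && python3 steer.py m.json 20; python3 -c "
from h import *
go((.446,.113,.09,25.45))"; echo '[0.5,0,0,-2,0,0,0,0.5,0,0,-8,0,0,0,0.5,0,0,-16,0,0,0,0.5,0,0,-18,0,0,0,0.5,0,0,-18,0,0,0]' > m.json && python3 steer.py m.json; python3 -c "
from h import *
go((.6657,.2380,.09,3.7))"
```

```text
clock: 9.55
tool_pos: [0.4454, 0.1124, 0.0017]
eef_rot: [0.534, 0.846, -0.001, -0.0]
contact_force: [-0.3, -1.1, 2.8]
opening: 0.631
finger_force: 20.0
pose [0.4454 0.1124 0.0017] yaw 25.45 t 9.55
(0.446, 0.113, 0.09, 25.45) [ 0.0003  0.0007 -0.0883] [-0.0017  0.      0.0001]
clock: 10.05
tool_pos: [0.4463, 0.1127, 0.0928]
eef_rot: [0.534, 0.845, 0.0, 0.0]
contact_force: [-0.5, 0.1, -1.6]
opening: 0.627
finger_force: 20.0
pose [0.4463 0.1127 0.0928] yaw 25.43 t 10.05
(0.6657, 0.238, 0.09, 3.7) [0.019  0.252  0.0031] [1.000e-03 2.000e-04 3.793e-01]
```

```bash
echo '[0.5,3.8,50.4,0,0,0,0.379,0.5,3.8,50.4,0,0,0,0.379,0.5,3.8,50.4,0,0,0,0.379,0.5,3.8,50.4,0,0,0,0.379,0.5,3.8,50.4,0,0,0,0.379,0.5,3.8,50.4,0,0,0,0.379,0.5,3.8,50.4,4,0,0,0.379,0.5,3.8,50.4,6,0,0,0.379,0.5,3.8,50.4,6,0,0,0.379,0.5,3.8,50.4,6,0,0,0.379]' > m.json && python3 steer.py m.json; python3 - <<'E'
from h import *
go((.6657,.2380,.035,3.7))
a=r.snapshot("top")[107:187,220:330];b=r.snapshot("scene")[150:230,195:305]
cv2.imwrite("pics/pilehover.png",cv2.resize(np.vstack([a,b]),None,fx=3.7,fy=3.7,interpolation=cv2.INTER_CUBIC)[:,:,::-1])
E
```

```text
clock: 11.05
tool_pos: [0.6635, 0.2367, 0.06]
eef_rot: [0.683, 0.73, -0.002, -0.001]
contact_force: [1.3, -0.3, 0.3]
opening: 0.629
finger_force: 20.0
pose [0.6635 0.2367 0.06  ] yaw 3.76 t 11.05
(0.6657, 0.238, 0.035, 3.7) [0.0012 0.0023 0.025 ] [-0.0041  0.002   0.0011]
```

View pics/pilehover.png

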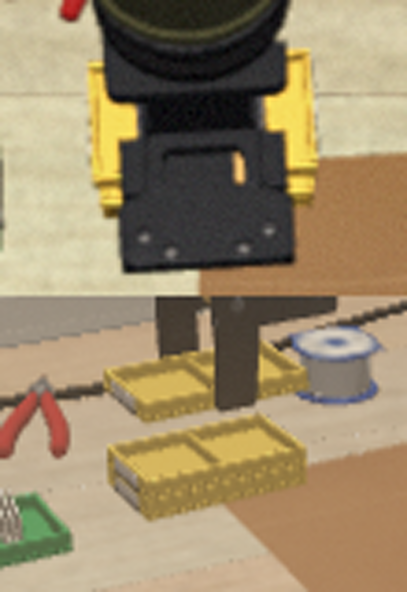

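The held tray is level and lies over the pile: its columns in the scene crop are 105–308 against 107–305 for the pile.

To row units: 0.029 m is 5.8, 0.025 m is 5.

```bash
echo '[0.5,0.16,0.4,3,0,0,0,0.5,0.16,0.4,5,0,0,0,0.5,0.16,0.4,5.8,0,0,0,0.5,0.16,0.4,5.8,0,0,0,0.5,0.16,0.4,5.8,0,0,0]' > m.json && python3 steer.py m.json; python3 - <<'E'
from h import *
go((.6657,.2380,.0257,3.7))
b=r.snapshot("scene")[165:225,205:295]
cv2.imwrite("pics/pilelow.png",cv2.resize(b,None,fx=8,fy=8,interpolation=cv2.INTER_CUBIC)[:,:,::-1])
E
```

```text
clock: 11.65
tool_pos: [0.6667, 0.2388, 0.0319]
eef_rot: [0.684, 0.73, -0.001, -0.001]
contact_force: [0.2, 0.2, -0.4]
opening: 0.63
finger_force: 20.0
pose [0.6667 0.2388 0.0319] yaw 3.73 t 11.65
(0.6657, 0.238, 0.0257, 3.7) [-0.0008 -0.001   0.0062] [-0.002   0.0003  0.0005]
```

View pics/pilelow.png

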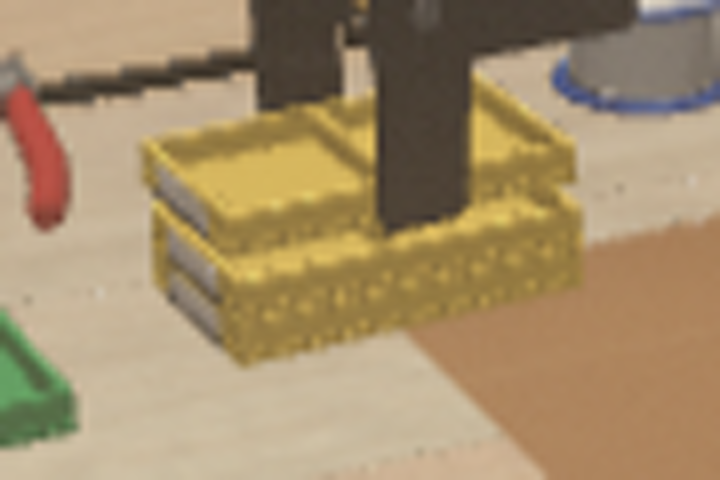

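Now about 6 mm above the pile. The tray sits about 0.8 px (1–1.5 mm) left of the pile's edges, which agrees with the measured pose error of (-1.0,-0.8) mm. I'll correct that while lowering.

To row units: -0.001 m is -0.2, -0.0008 m is -0.16.

```bash
echo '[0.5,-0.16,-0.2,0.4,0,0,0,0.5,-0.16,-0.2,0.7,0,0,0,0.5,-0.16,-0.2,0.7,0,0,0,0.5,-0.16,-0.2,0.7,0,0,0,0.5,-0.16,-0.2,0.7,0,0,0]' > m.json && python3 steer.py m.json; python3 - <<'E'
from h import *
go((.6657,.2380,.0257,3.7))
E
```

```text
clock: 12.2
tool_pos: [0.6658, 0.2379, 0.0286]
eef_rot: [0.684, 0.73, -0.001, -0.0]
contact_force: [0.9, 0.1, -0.2]
opening: 0.63
finger_force: 20.0
pose [0.6658 0.2379 0.0286] yaw 3.73 t 12.2
(0.6657, 0.238, 0.0257, 3.7) [ 0.0001 -0.0001  0.0029] [-0.0017  0.0005  0.0004]
```

To row units: 0.003 m is 0.6, 0.0015 m is 0.3.

```bash
echo '[0.5,0,0,0.3,0,0,0,0.5,0,0,0.6,0,0,0,0.5,0,0,0.6,0,0,0,0.5,0,0,0.6,0,0,0]' > m.json && python3 steer.py m.json; python3 - <<'E'
from h import *
go((.6657,.2380,.0257,3.7))
b=r.snapshot("scene")[165:225,205:295]
cv2.imwrite("pics/piledown.png",cv2.resize(b,None,fx=8,fy=8,interpolation=cv2.INTER_CUBIC)[:,:,::-1])
E
```

```text
clock: 12.6
tool_pos: [0.6658, 0.2379, 0.0258]
eef_rot: [0.684, 0.73, -0.001, -0.0]
contact_force: [-1.0, -0.9, 2.5]
opening: 0.634
finger_force: 20.0
pose [0.6658 0.2379 0.0258] yaw 3.72 t 12.6
(0.6657, 0.238, 0.0257, 3.7) [ 0.0001 -0.0001  0.0001] [-0.0016  0.0005  0.0004]
```

View pics/piledown.png

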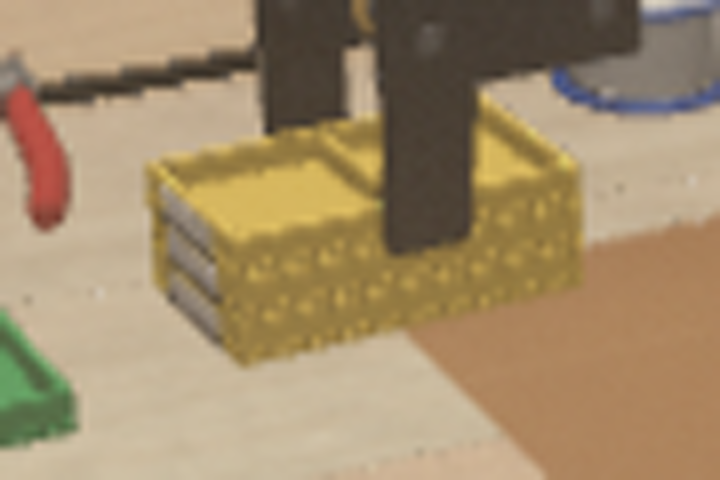

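The tray rests on the pile (2.5 N contact) and the edges run flush on the left, near and right sides. Releasing and retreating.

The manual's scale: shifts go in units of 5 mm. Converting my numbers, -0.17 m is -34, -0.13 m is -26.

```bash
echo '[0.8,0,0,0,0,0,0,0.8,0,0,0,0,0,0,0.8,0,0,0,0,0,0,0.8,0,0,0,0,0,0]' > m.json && python3 steer.py m.json;  echo '[0.8,0,0,-2,0,0,0,0.8,0,0,-8,0,0,0,0.8,0,0,-16,0,0,0,0.8,0,0,-26,0,0,0,0.8,0,0,-34,0,0,0,0.8,0,0,-34,0,0,0]' > m.json && python3 steer.py m.json; python3 -c "
from h import *
go((.44,-.02,.24,3.7))"
```

```text
clock: 13.05
tool_pos: [0.6657, 0.2378, 0.0253]
eef_rot: [0.684, 0.73, -0.001, -0.0]
contact_force: [-0.6, 0.0, 1.0]
opening: 0.797
finger_force: 0.0
clock: 13.65
tool_pos: [0.6688, 0.2409, 0.2037]
eef_rot: [0.684, 0.729, 0.005, 0.001]
contact_force: [0.4, 0.2, 1.0]
opening: 0.802
finger_force: 0.0
pose [0.6688 0.2409 0.2037] yaw 3.69 t 13.65
(0.44, -0.02, 0.24, 3.7) [-0.2454 -0.2447 -0.04  ] [ 0.009  -0.006  -0.0002]
```

```bash
echo '[0.8,-30,-50,-8,0,0,0,0.8,-30,-50,-8,0,0,0,0.8,-30,-50,-8,0,0,0,0.8,-30,-50,-8,0,0,0,0.8,-30,-50,-8,0,0,0,0.8,-30,-50,-8,0,0,0,0.8,-49,-50,-8,0,0,0,0.8,-49,-50,-8,0,0,0,0.8,-49,-50,-8,0,0,0,0.8,-49,-50,-8,0,0,0]' > m.json && python3 steer.py m.json; python3 - <<'E'
from h import *
a=r.snapshot("top");b=r.snapshot("scene")
for n,im,o in(("top",a,(275,147)),("scene",b,(250,190)),("top0",np.load("top0.npy"),(275,147))):
    h=blob(im,"yellow",o,45);print(n,cv2.approxPolyDP(h,1.5,True)[:,0].tolist())
hsv=cv2.cvtColor(a,cv2.COLOR_RGB2HSV)
def edges(im,z):
    h=blob(im,"yellow",(275,147),45);q=cv2.boxPoints(cv2.minAreaRect(h));X=cast("top",q,z);e=np.diff(np.r_[X,X[:1]],axis=0)
    print(X.round(4).tolist(),X.mean(0).round(4),np.linalg.norm(e,axis=1).round(4),(np.degrees(np.arctan2(e[:,1],e[:,0]))%180).round(2))
edges(np.load("top0.npy"),.024);edges(a,.036)
print(cv2.contourArea(blob(a,"blue",(226,259),45)),r.get_state()["clock"],r.get_state()["tool_pos"])
E
```

```text
clock: 14.65
tool_pos: [0.4325, -0.0237, 0.2362]
eef_rot: [0.685, 0.729, -0.001, -0.0]
contact_force: [-0.3, 0.4, -1.1]
opening: 0.799
finger_force: 0.0
top [[301, 126], [304, 151], [303, 162], [248, 165], [245, 155], [245, 129]]
scene [[276, 185], [277, 200], [235, 210], [224, 199], [223, 186], [262, 177]]
top0 [[302, 129], [303, 162], [248, 165], [246, 132]]
[[0.6905, 0.2903, 0.024], [0.6977, 0.1898, 0.024], [0.6353, 0.1858, 0.024], [0.6281, 0.285, 0.024]] [0.6629 0.2377 0.024 ] [0.1007 0.0626 0.0995 0.0626] [94.13  3.7  94.16  4.85]
[[0.6908, 0.292, 0.036], [0.6975, 0.1901, 0.036], [0.6315, 0.1862, 0.036], [0.6249, 0.2867, 0.036]] [0.6612 0.2387 0.036 ] [0.1021 0.0661 0.1007 0.0662] [93.77  3.37 93.81  4.54]
1847.0 14.75 [ 0.43279694 -0.02140094  0.2364396 ]
```

```bash
python3 -c "
from plant import r
print(r.finish_job())"
```

```text
the job is handed in; nothing more can be done
None
```

The job is handed in at about 14.8 s: the heat sink stands upright in the blue tray's empty pocket, turned across the tray, and the empty yellow tray sits on the pile with its edges lined up to within about 1–2 mm.

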